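# Set the gap press with the red gauge

### The job

Set the gap of the little blue press to the red gauge. Slide the red gauge's blade flat along the press's bed, straight into the gap under the jaw, until the red line across the blade is level with the front face of the bridge, and leave it lying there; then turn the black knob clockwise to bring the jaw down on the blade and stop as soon as its slip clutch gives, that is when the knob's white line has clearly parted from the red line on the collar under it. Leave the gauge clamped there at its line, let go of everything, and leave the yellow gauge and the other things where they are.

Things in the scene. Friction and masses are not known exactly. Their poses are not given: they have to be found in the camera images.
- press: Bench gap press, fixed. Origin below it at bench level; +x: the way a blade is pushed in, z up. Aluminium bed: x -110 to +60, y -45 to +45 mm, flat top at z = 14. Blue bridge over it: x +10 to +50, y -35 to +35, top at z = 60, with a 38 mm wide opening (y -19 to +19), open at both ends, in which the jaw hangs. On top, at x = +30, y = 0, the screw's collar (54 mm diameter, z 61 to 67) and the knob.
- press_mouth (a point): Middle of the opening's front edge at bed height: press x = +10 mm, y = 0, z = 14 mm; axes as the press.
- knob_top (a point): Centre of the knob's top face; fixed to the press, axes as the press. Knob: black round knurled cylinder on an upright axis, 40 mm diameter, 34 mm tall (its underside 34 mm below this point, just above the collar), with a white line over its top and down its side. It can be gripped across its diameter at any yaw.
- screw (a joint): Turn of the screw and its collar, rad, growing clockwise seen from above. Each rad lowers the jaw 5 mm; at 0 the jaw is 11 mm above the bed. It starts at 0 to 0.5 (gap 11 to 8.5 mm) and rests on the red gauge at 1.0 to 1.1. Turns with 0.03 N m, stays where it is left. The knob drives it through the slip clutch; turning the knob back lifts the jaw.
- knob (a joint): Slip of the clutch: turn of the knob relative to the collar, rad, growing clockwise; 0 at the start (white line on the knob in line with the red line on the collar). It stays 0 until the jaw bears on a blade and the torque reaches 0.10 N m; then the collar stands still and this grows. It never springs back. From 0.12 on the clutch has given; more than 1.0 is over-turned.
- red_gauge: Loose red-handled gauge, 145 mm long, 0.13 kg, flat underside. Origin on its underside below the middle of the handle; +x towards the blade's tip, z up. Handle: red block x -30 to +30 mm, 20 mm wide, 26 mm tall, gripped across its width. Blade: steel strip x +30 to +115 mm, 24 mm wide, 6 mm thick, underside level with the handle's, red line across its top at x = +83 mm.
- red_line (a point): Point on the red gauge's underside below the middle of its red line: gauge x = +83 mm, y = 0, z = 0; axes as the gauge.
- yellow_gauge: The other gauge, with yellow handle and line and a 4 mm blade, otherwise the same as the red one; not to be used. Loose.
- jaw: Steel jaw of the press, 34 x 34 x 12 mm, that the screw moves up and down. Origin at the centre of its underside.
- sanding_block: Bystander: dark foam sanding block, 63 x 110 x 22 mm, loose. Origin at the centre of its underside.
- tape_roll: Bystander: blue roll of masking tape lying flat, 94 mm diameter, 19 mm high, loose. Origin at the centre of its underside.

How it is judged:
By the outcome, as a careful person would: the job done as asked, in the order asked, and still so for the second after the job is handed in, with the robot touching nothing.
It also fails if it takes over 64 s, if anything falls off the work surface, if the arm or the gripper's body presses on something with over 40 N, if the wrist force passes 120 N, or if a joint passes its speed limit or range.

### The arm

A 6-joint arm with a two-finger parallel gripper is mounted at the origin on the work surface; the furniture and walls round the work are solid. World frame = base frame: x ahead of the robot, y to its left, z up, the work surface at z = 0. Lengths are in m, angles in rad, forces in N, time in s.
With the tool pointing down it reaches from about 0.325 to 0.85 m from the base axis. Payload 4.4 kg.
Tool frame: the origin (TCP) lies at the very end of the fingers, on their centre line; the grasp point (between the pads) lies 19 mm behind it (arm.grip_point_offset is the distance from the TCP to the grasp point, in m); z points along the fingers, y is the line along which they close (so a half turn about z gives the same grasp; the last joint's range is limited). The gripper opens to 94 mm and grips with 3 to 60 N. Pads are 16 mm wide; open, the fingers measure 119 mm over their backs; the gripper's body (75 mm by 177 mm) begins 78 mm behind the grasp point.
Start: joints at [1.147, 0.207, 1.542, -0, 1.393, -0.15], TCP at [0.155, 0.554, 0.205] pointing down, gripper open.
Joint ranges: [-2.73, 2.73], [-0.86, 2.22], [0.23, 2.46], [-1.11, 4.25], [0.08, 2.63], [-2.82, 2.82]. Speed limits (rad/s): [2.79, 2.79, 3.14, 3.14, 3.14, 3.14].

### API

Orientations are given as a rotation vector (axis times angle).
In Python, from station import arm, get_image gives the robot as it stands.
- The arm moves only by the tool move_arm, never from a script. Its argument "series" is a list of rows, each an object with "offset": the shift along the world's x, y, z in mm, a list of three; "rot": the turn, a rotation vector about the world's x, y, z in degrees, a list of three. A call has 1 to 10 rows; each row is the pose to reach, as a shift and turn from the pose commanded when the call began; what a row does not reach only later rows make up. A row lasts 1/12 s, in which the tool goes at most 41.7 mm and 7.16 degrees, less where a joint would pass 70% of its speed; a pose out of reach is approached as far as the arm can. A call with a gripper value outside its range is refused whole. "hand" is the finger opening in mm, from 0 to 94, set as the call begins (left out, the last holds). The fingers move at their own pace and stop on an object; the grip force is fixed at half the most. Time passes only in rows, so rows that repeat a pose let the fingers close. It gives the time, the measured TCP pose, the force, the opening and the grip force at its end, in the units of the state.
- arm.get_obs(): the state, without advancing time (a new reading comes with each control period).
- get_image(name): name is "scene" or "side" or "wrist"; returns a dict with "image" (420x560x3 uint8, red, green, blue), "z_map" (420x560 float32, m along the optical axis (not along the pixel's ray), 0 where there is no reading), "fov_y" (degrees; the focal length in pixels is half the picture's height over the tangent of half this angle, whatever the lens; pixels are square), "cx", "cy" (the principal point, pixels), "xyz" and "orientation" of the camera in the world. Camera axes: x right, y up, looking along -z (the intrinsics and any distortion apply to the point x, -y, -z); pixel columns grow to the right and rows downward; lengths in m; the calibration is good to about 2 mm. A picture is of the moment at which its call begins.
- arm.hand_in(): hands the job in; it is judged then, once.
The state is a dict: "clock": time; "joint_positions": joint angles; "joint_vel": joint speeds; "effort": joint torques, N m; "tcp_pos": TCP position; "ee_rot": TCP orientation; "wrist_force": force on the tool from outside, world axes, zero at the start; "torque": the same for the moment, N m; "finger_gap": finger opening in m; "grasp_force": force on a finger pad.
Only numpy, scipy, OpenCV 4.12 (cv2) and the standard library are available. Lean on these libraries where they do the work, as an engineer would, in place of code of your own. Each camera call takes 0.05 s, during which the arm holds its last target. There are 200 camera calls.

## Working session

There is one attempt and no reset: what is moved stays moved. The work goes in short steps, Python scripts to look and compute and a tool call to move; the robot and the scene stay as the last step left them, time stands still between calls to the robot, and variables do not carry over. Pictures are saved under pics/ and viewed, at most 10 in all, crops included, and the job is handed in when it is done.

Besides the shell and the picture viewer there is one more tool, called after "Emit:" as name([rows], argument=value, ...), one row to a line, values as JSON. move_arm: Moves the arm, as the interface text tells. Its arguments: {"type":"object","properties":{"series":{"type":"array","items":{"type":"object","properties":{"offset":{"type":"array","items":{"type":"number"}},"rot":{"type":"array","items":{"type":"number"}}}}},"hand":{"type":"number"}},"required":["series"]}

```bash
mkdir -p pics; ls; cat > h.py <<'E'
import numpy as np, cv2
from scipy.spatial.transform import Rotation as R
from station import arm, get_image
def grab(n,save=None):
    d=get_image(n)
    if save: cv2.imwrite(f'pics/{save}.png',d['image'][:,:,::-1])
    return d
def cam(d):
    f=d['image'].shape[0]/2/np.tan(np.radians(d['fov_y'])/2)
    o=np.array(d['orientation'],float)
    M=R.from_rotvec(o).as_matrix() if o.size==3 else (o if o.shape==(3,3) else R.from_quat(o).as_matrix())
    return f,M,np.array(d['xyz'])
def ray(d,u,v):
    f,M,p=cam(d)
    c=np.stack([(np.asarray(u,float)-d['cx'])/f,-(np.asarray(v,float)-d['cy'])/f,-np.ones(np.shape(u))],-1)
    return p,c@M.T
def onplane(d,u,v,z):
    p,r=ray(d,u,v); t=(z-p[2])/r[...,2]
    return p+r*t[...,None]
def cloud(d):
    v,u=np.mgrid[0:420,0:560]
    p,r=ray(d,u,v); return p+r*d['z_map'][...,None]
E
python3 - <<'E'
from h import *
for n in ['scene','side']:
    d=grab(n,n+'0'); print(n,{k:d[k] for k in d if k not in('image','z_map')})
o=arm.get_obs(); print(o)
a=cv2.imread('pics/scene0.png')
E
```

```text
pics
scene {'fov_y': 48.61596422291012, 'cx': 277.5658809039632, 'cy': 205.2516213914985, 'xyz': array([1.02538211, 0.37314883, 0.88954306]), 'orientation': array([0.39912281, 0.72250527, 2.07601621])}
side {'fov_y': 46.54709310382448, 'cx': 273.5791307360668, 'cy': 204.6120582773677, 'xyz': array([1.06625077, 0.03619511, 1.03853508]), 'orientation': array([0.41825061, 0.42594851, 1.51982394])}
{'clock': 0.1, 'joint_positions': array([ 1.14752093e+00,  2.07349280e-01,  1.54276993e+00, -3.22056264e-05,
        1.39349447e+00, -1.50473567e-01]), 'joint_vel': array([ 0.00012963, -0.00067195, -0.00335564,  0.00081003, -0.00011694,
       -0.00054243]), 'effort': array([ 3.05980393e-04, -3.71865749e+01, -2.82292092e+01,  6.99471426e-02,
        3.11286666e-02, -5.85032763e-05]), 'tcp_pos': array([0.15463356, 0.55307762, 0.20441821]), 'ee_rot': array([-4.27105865e-01, -3.11187625e+00,  3.05844956e-03]), 'wrist_force': array([-1.05679627,  0.72031314, -1.28913138]), 'torque': array([ 0.01062682,  0.01080922, -0.02116854]), 'grasp_force': 0.0, 'finger_gap': 0.09379631574037438}
```

View pics/scene0.png

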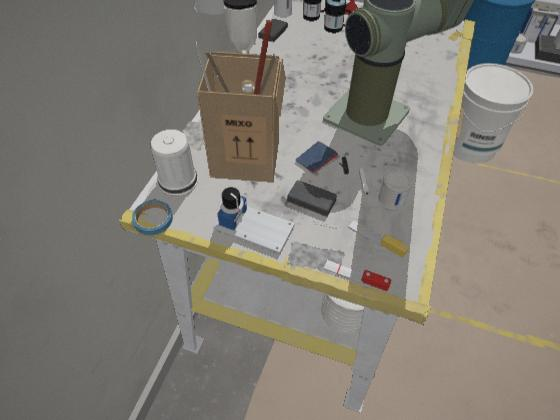

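View pics/side0.png

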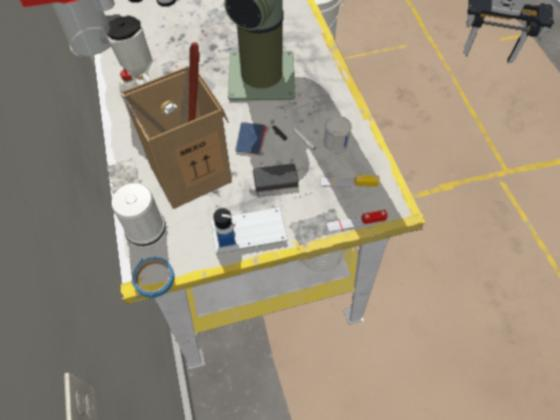

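The scene view shows the press with its knob at (231,198), its bed running to (290,232), and the red gauge's handle at (376,281) with its blade tip at (327,267). The yellow handle is at (394,245). In the side view the knob is at (222,218), the bed ends at (285,228), the red handle is at (374,216) and the blade tip at (328,227).

```bash
python3 - <<'E'
from h import *
for n in ['scene','side']:
    d=grab(n); im=d['image']; hsv=cv2.cvtColor(im,cv2.COLOR_RGB2HSV); P=cloud(d)
    H,S,V=[hsv[...,i].astype(int) for i in range(3)]
    roi=np.zeros((420,560),bool); roi[150:310,200:440]=1
    ms={'red':((H<6)|(H>174))&(S>130)&(V>80),'blue':(H>100)&(H<125)&(S>130)&(V>60),'yel':(H>18)&(H<30)&(S>150)&(V>100)}
    for k,m in ms.items():
        c,l,st,ce=cv2.connectedComponentsWithStats((m&roi).astype(np.uint8))
        for i in range(1,c):
            if st[i,4]>8:
                q=P[l==i]; q=q[(q[:,2]>-.05)&(q[:,2]<.3)]
                if len(q): print(n,k,st[i],ce[i].round(1),np.median(q,0).round(4),q.min(0).round(3),q.max(0).round(3))
    # metal surfaces: bed plane z~0.014; height slices
    for lo,hi,nm in [(.009,.019,'bed'),(.05,.064,'bridge'),(.085,.115,'knob')]:
        m=(P[...,2]>lo)&(P[...,2]<hi)&roi&(P[...,0]>.4)
        c,l,st,ce=cv2.connectedComponentsWithStats(m.astype(np.uint8))
        for i in range(1,c):
            if st[i,4]>40:
                q=P[l==i]; r=cv2.minAreaRect((q[:,:2]*1000).astype(np.float32)); print(n,nm,st[i],np.median(q,0).round(4),r)
E
```

```text
scene red [324 153  14  11  24] [331.5 157.6] [0.2119 0.0075 0.0033] [ 0.191  0.001 -0.   ] [0.243 0.013 0.008]
scene red [362 270  29  21 315] [375.8 280.2] [0.4924 0.2755 0.0228] [0.473 0.245 0.002] [0.503 0.304 0.029]
scene blue [395 194   6  11  21] [397.3 198.8] [0.2755 0.22   0.0396] [0.272 0.218 0.017] [0.278 0.222 0.06 ]
scene blue [243 205   3   8  18] [243.9 208.5] [ 0.502  -0.0672  0.0272] [ 0.495 -0.07   0.018] [ 0.506 -0.066  0.04 ]
scene blue [218 210  20  20 215] [226.8 219.9] [ 0.5598 -0.0718  0.0449] [ 0.535 -0.094  0.017] [ 0.566 -0.056  0.061]
scene yel [382 239   5   7  11] [383.5 241.9] [0.3895 0.2441 0.0176] [0.386 0.242 0.002] [0.391 0.248 0.027]
scene yel [387 243  19  13  69] [395.9 249.1] [0.3912 0.2769 0.0168] [0.388 0.254 0.005] [0.394 0.297 0.026]
scene bed [209 172  43   7 115] [ 0.4284 -0.1709  0.0148] ((426.968505859375, -167.78024291992188), (7.09399938583374, 107.56741333007812), 28.40380096435547)
scene bed [ 213  207   82   46 1754] [ 0.5185 -0.0073  0.012 ] ((517.769287109375, -26.72162628173828), (94.25870513916016, 169.48110961914062), 9.7359533
[... 1802 characters left out ...]
94419860839844, 16.451866149902344), 84.41336822509766)
side bridge [200 177  13   8  48] [ 0.408  -0.1291  0.0565] ((407.9420166015625, -129.53564453125), (6.107611656188965, 32.718563079833984), 28.95863914489746)
side bridge [216 228  19  13 131] [ 0.5595 -0.0763  0.0592] ((555.9735717773438, -76.64408874511719), (19.153465270996094, 40.15319061279297), 10.966561317443848)
side knob [200 164  12  12  86] [ 0.4066 -0.1264  0.0978] ((406.8160400390625, -126.75894165039062), (5.282242774963379, 28.543968200683594), 31.423004150390625)
side knob [213 208  19  19 284] [ 0.5347 -0.0806  0.1004] ((531.1967163085938, -81.07951354980469), (39.60568618774414, 40.12590789794922), 1.3337911367416382)
```

Emit:
move_arm([
  {"offset": [30, -25, 6], "rot": [0, 0, -6]},
  {"offset": [60, -50, 12], "rot": [0, 0, -12]},
  {"offset": [90, -75, 18], "rot": [0, 0, -18]},
  {"offset": [120, -100, 24], "rot": [0, 0, -24]},
  {"offset": [150, -125, 30], "rot": [0, 0, -30]},
  {"offset": [180, -150, 36], "rot": [0, 0, -36]},
  {"offset": [210, -175, 42], "rot": [0, 0, -42]},
  {"offset": [240, -200, 48], "rot": [0, 0, -48]},
  {"offset": [270, -225, 48], "rot": [0, 0, -54]},
  {"offset": [270, -225, 48], "rot": [0, 0, -54]},
])

```text
clock: 1.03
tcp_pos: [0.4301, 0.3243, 0.2538]
ee_rot: [1.805, 2.567, 0.001]
wrist_force: [0.8, 0.4, -0.3]
finger_gap: 0.0941
grasp_force: 0.0
```

Emit:
move_arm([
  {"offset": [30, -25, 0], "rot": [0, 0, -5]},
  {"offset": [60, -50, 0], "rot": [0, 0, -10]},
  {"offset": [70, -60, 0], "rot": [0, 0, -10]},
  {"offset": [70, -60, 0], "rot": [0, 0, -10]},
  {"offset": [70, -60, 0], "rot": [0, 0, -10]},
])

```text
clock: 1.45
tcp_pos: [0.4945, 0.2687, 0.2529]
ee_rot: [-2.011, -2.412, 0.001]
wrist_force: [-0.4, 0.5, 0.3]
finger_gap: 0.0938
grasp_force: 0.0
```

```bash
python3 - <<'E'
from h import *
d=grab('wrist','w1'); o=arm.get_obs(); print(o['clock'],o['tcp_pos'],o['ee_rot'],o['joint_positions'].round(2)); print(d['xyz'],cam(d)[1].round(3),d['fov_y'])
E
```

```text
1.5 [0.4939794  0.26933455 0.25305519] [-2.00928485e+00 -2.41303945e+00  9.82724861e-04] [0.34 0.15 1.51 0.   1.48 0.16]
[0.48067061 0.35044562 0.43234303] [[ 0.984 -0.172 -0.05 ]
 [ 0.179  0.943  0.28 ]
 [-0.001 -0.284  0.959]] 63.69978188507182
```

View pics/w1.png

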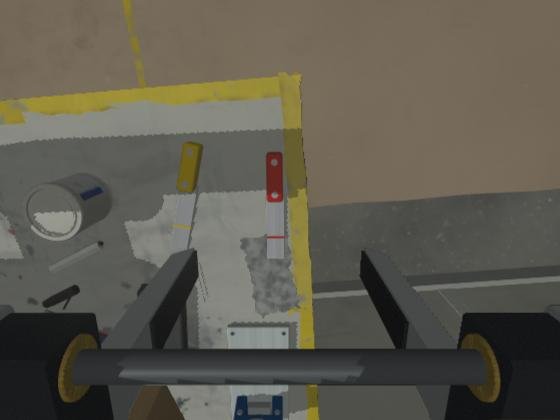

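The wrist view shows the red handle at (274,177), its line at (276,237) and its blade tip at (276,258). The bed's front edge is at row 325 and the bridge at (258,408).

```bash
python3 - <<'E'
from h import *
d=grab('wrist'); hsv=cv2.cvtColor(d['image'],cv2.COLOR_RGB2HSV); H,S,V=[hsv[...,i].astype(int) for i in range(3)]
m=((H<6)|(H>174))&(S>120)&(V>70)
c,l,st,ce=cv2.connectedComponentsWithStats(m.astype(np.uint8))
for i in range(1,c):
    if st[i,4]>8: print(st[i],ce[i],onplane(d,ce[i][0],ce[i][1],.026).round(4),onplane(d,ce[i][0],ce[i][1],.006).round(4))
P=cloud(d)
i=[i for i in range(1,c) if st[i,0]>250 and st[i,0]<285 and st[i,4]>300][0]
vv,uu=np.nonzero((l==i)); q=P[vv,uu]; print(np.median(q,0))
k=q[:,2]>.02; print(cv2.minAreaRect((q[k][:,:2]*1000).astype(np.float32)))
qq=onplane(d,uu[k],vv[k],.026); print('plane',cv2.minAreaRect((qq[:,:2]*1000).astype(np.float32)))
b=(P[...,2]>.009)&(P[...,2]<.019); b[:300]=0; b[:,:200]=0;b[:,300:]=0
c,l,st,ce=cv2.connectedComponentsWithStats(b.astype(np.uint8)); i=1+st[1:,4].argmax(); q=P[l==i]; print(st[i],np.median(q,0),cv2.minAreaRect((q[:,:2]*1000).astype(np.float32)))
# blade white edges rows
g=d['image'].astype(int).sum(2)
for r in range(204,262,8): print(r,g[r,258:296])
E
```

```text
[267 153  16  49 690] [274.57101449 176.97971014] [0.4882 0.2765 0.026 ] [0.4886 0.2728 0.006 ]
[267 237  18   2  35] [275.28571429 237.48571429] [0.503  0.1995 0.026 ] [0.5042 0.192  0.006 ]
[0.48817905 0.27631854 0.02611502]
((483.9648132324219, 298.2638854980469), (18.67145538330078, 105.26734161376953), 10.442605018615723)
plane ((488.1893005371094, 275.201904296875), (18.584924697875977, 57.85344696044922), 10.568626403808594)
[ 227  326   62   23 1396] [0.50612145 0.03939693 0.01457133] ((505.86077880859375, 37.59359359741211), (88.76146697998047, 35.97343063354492), 10.551485061645508)
204 [394 399 395 396 397 399 396 397 412 406 402 408 409 404 406 408 405 399
 395 397 399 393 394 399 402 411 288 270 274 376 396 359 342 341 343 339
 339 336]
212 [392 389 392 394 393 398 395 395 400 404 404 405 410 410 407 412 409 402
 397 397 401 394 394 402 403 407 290 275 278 278 365 362 327 319 328 337
 340 343]
220 [398 399 400 398 396 398 395 397 388 404 404 404 411 411 407 414 412 402
 395 398 397 392 389 402 405 408 293 274 282 382 398 403 336 318 327 333
 335 338]
228 [398 395 396 399 398 397 398 399 370 400 406 401 410 407 407 414 410 404
 403 396 396 392 391 401 402 410 289 274 278 279 376 395 374 343 337 338
 336 338]
236 [400 399 398 398 363 356 301 284 282 348 354 350 358 358 357 363 362 357
 350 348 349 347 344 353 350 357 266 266 272 277 276 377 389 351 337 337
 339 342]
244 [315 305 311 304 301 292 277 266 262 410 408 402 405 404 405 413 413 406
 398 397 391 391 389 399 401 413 291 321 331 316 381 393 391 370 343 342
 342 344]
252 [338 325 302 273 261 268 278 287 287 401 406 396 401 404 406 413 416 408
 400 394 390 391 388 398 401 404 291 312 312 291 286 283 282 360 333 320
 326 337]
260 [284 284 299 303 302 310 321 324 320 324 326 317 289 282 290 287 282 285
 283 279 275 284 287 293 305 306 304 308 316 316 309 299 304 303 377 334
 324 327]
```

Emit:
move_arm([
  {"offset": [-6, 6, -35]},
  {"offset": [-6, 6, -70]},
  {"offset": [-6, 6, -105]},
  {"offset": [-6, 6, -140]},
  {"offset": [-6, 6, -175]},
  {"offset": [-6, 6, -205]},
  {"offset": [-6, 6, -230]},
  {"offset": [-6, 6, -248]},
  {"offset": [-6, 6, -248]},
  {"offset": [-6, 6, -248]},
], hand=60)

```text
invalid input
```

Emit:
move_arm([
  {"offset": [0, 0, 0]},
  {"offset": [0, 0, 0]},
  {"offset": [0, 0, 0]},
  {"offset": [0, 0, 0]},
  {"offset": [0, 0, 0]},
  {"offset": [0, 0, 0]},
  {"offset": [0, 0, 0]},
  {"offset": [0, 0, 0]},
], hand=0)

```text
invalid input
```

Emit:
move_arm([
  {"offset": [-6, 6, -35], "rot": [0, 0, 0]},
  {"offset": [-6, 6, -70], "rot": [0, 0, 0]},
  {"offset": [-6, 6, -105], "rot": [0, 0, 0]},
  {"offset": [-6, 6, -140], "rot": [0, 0, 0]},
  {"offset": [-6, 6, -175], "rot": [0, 0, 0]},
  {"offset": [-6, 6, -205], "rot": [0, 0, 0]},
  {"offset": [-6, 6, -230], "rot": [0, 0, 0]},
  {"offset": [-6, 6, -248], "rot": [0, 0, 0]},
  {"offset": [-6, 6, -248], "rot": [0, 0, 0]},
  {"offset": [-6, 6, -248], "rot": [0, 0, 0]},
], hand=60)

```text
clock: 2.38
tcp_pos: [0.4874, 0.2757, 0.0051]
ee_rot: [-2.008, -2.414, 0.003]
wrist_force: [0.3, 0.2, 0.1]
finger_gap: 0.0601
grasp_force: 0.0
```

Emit:
move_arm([
  {"offset": [0, 0, 0], "rot": [0, 0, 0]},
  {"offset": [0, 0, 0], "rot": [0, 0, 0]},
  {"offset": [0, 0, 0], "rot": [0, 0, 0]},
  {"offset": [0, 0, 0], "rot": [0, 0, 0]},
  {"offset": [0, 0, 0], "rot": [0, 0, 0]},
  {"offset": [0, 0, 0], "rot": [0, 0, 0]},
  {"offset": [0, 0, 0], "rot": [0, 0, 0]},
  {"offset": [0, 0, 0], "rot": [0, 0, 0]},
], hand=0)

```text
clock: 3.05
tcp_pos: [0.489, 0.2747, 0.0058]
ee_rot: [-2.012, -2.413, -0.0]
wrist_force: [-1.3, 0.6, 2.4]
finger_gap: 0.0197
grasp_force: 30.0
```

Emit:
move_arm([
  {"offset": [0, 0, 20], "rot": [0, 0, 0]},
  {"offset": [0, -5, 45], "rot": [0, 0, 0]},
  {"offset": [1, -35, 50], "rot": [0, 0, 0]},
  {"offset": [3, -65, 50], "rot": [0, 0, 0]},
  {"offset": [4, -95, 50], "rot": [0, 0, 0]},
  {"offset": [6, -125, 50], "rot": [0, 0, 0]},
  {"offset": [7, -155, 50], "rot": [0, 0, 0]},
  {"offset": [8, -184, 50], "rot": [0, 0, 0]},
  {"offset": [8, -184, 50], "rot": [0, 0, 0]},
  {"offset": [8, -184, 50], "rot": [0, 0, 0]},
])

```text
clock: 3.88
tcp_pos: [0.4968, 0.0896, 0.0552]
ee_rot: [-2.015, -2.409, 0.0]
wrist_force: [-0.0, 0.1, -1.2]
finger_gap: 0.0198
grasp_force: 30.0
```

```bash
python3 - <<'E'
from h import *
d=grab('wrist','w2'); o=arm.get_obs(); print(o['clock'],o['tcp_pos'],o['ee_rot'],o['wrist_force'])
E
```

```text
3.9333 [0.49674063 0.09052964 0.05519149] [-2.01320207e+00 -2.41077063e+00 -1.42348851e-04] [-0.75859005 -0.47779803 -0.49851869]
```

View pics/w2.png

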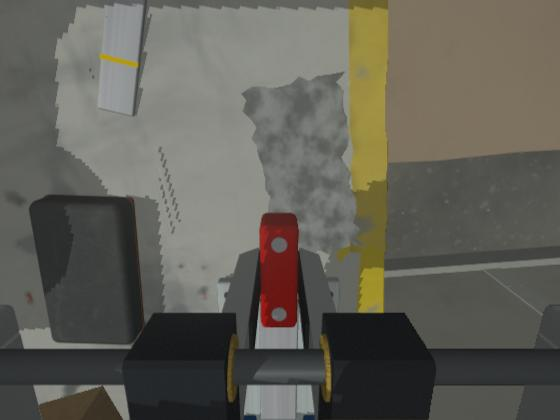

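The wrist view shows the handle gripped squarely, centred at (279,270). The bed's front corners are just visible at (222,280) and (336,280). I'll measure the gauge against the bed in this same view, and check the knob and bridge in the outer views.

```bash
python3 - <<'E'
from h import *
d=grab('wrist'); hsv=cv2.cvtColor(d['image'],cv2.COLOR_RGB2HSV); H,S,V=[hsv[...,i].astype(int) for i in range(3)]
P=cloud(d)
m=((H<6)|(H>174))&(S>120)&(V>70)
c,l,st,ce=cv2.connectedComponentsWithStats(m.astype(np.uint8)); i=1+st[1:,4].argmax(); print(st[i],ce[i])
q=P[l==i]; zt=np.median(q[:,2]); k=np.abs(q[:,2]-zt)<.004; print(zt,cv2.minAreaRect((q[k][:,:2]*1000).astype(np.float32)))
b=(P[...,2]>.010)&(P[...,2]<.018); b[:250]=0; b[:,:200]=0;b[:,360:]=0
q=P[b]; print('bed',b.sum(),(q.min(0)*1e3).round(1),(q.max(0)*1e3).round(1),cv2.minAreaRect((q[:,:2]*1000).astype(np.float32)))
# bed corners in tilted frame
a=np.radians(10.6); D=np.array([np.sin(a),-np.cos(a)]);N=np.array([np.cos(a),np.sin(a)])
print('bed along min,lat range',(q[:,:2]@D).min(),(q[:,:2]@N).min(),(q[:,:2]@N).max())
for n in ['scene','side']:
    d=grab(n); P=cloud(d); roi=np.zeros((420,560),bool); roi[180:260,200:310]=1
    for lo,hi,nm in [(.009,.018,'bed'),(.096,.106,'knobtop')]:
        m=(P[...,2]>lo)&(P[...,2]<hi)&roi&(P[...,0]>.45); q=P[m]
        c,l,s,ce=cv2.connectedComponentsWithStats(m.astype(np.uint8)); i=1+s[1:,4].argmax();q=P[l==i]
        print(n,nm,s[i,4],np.mean(q,0).round(4),'along',(q[:,:2]@D).min().round(4),(q[:,:2]@D).max().round(4),'lat',(q[:,:2]@N).min().round(4),(q[:,:2]@N).max().round(4),cv2.minAreaRect((q[:,:2]*1000).astype(np.float32)))
print('tcp along,lat',arm.get_obs()['tcp_pos'][:2]@D,arm.get_obs()['tcp_pos'][:2]@N)
E
```

```text
[ 260  213   39  114 3774] [278.52570217 268.64679385]
0.07547139877301559 ((497.3663024902344, 90.69659423828125), (19.774627685546875, 59.00946044921875), 9.986163139343262)
bed 1791 [459.8 -71.2  10. ] [553.5  63.2  18. ] ((514.1731567382812, -6.321136474609375), (90.34783935546875, 125.67729949951172), 10.07464599609375)
bed along min,lat range 0.0376391228607089 0.4595194535782574 0.5498782021917306
scene bed 1345 [ 0.5285 -0.0128  0.012 ] along 0.0367 0.2069 lat 0.458 0.5506 ((517.9032592773438, -27.044967651367188), (92.43912506103516, 170.34962463378906), 10.907485008239746)
scene knobtop 203 [ 0.5289 -0.0807  0.0992] along 0.1573 0.196 lat 0.4843 0.5245 ((528.6709594726562, -80.29006958007812), (39.030059814453125, 38.130165100097656), 0.5208519697189331)
side bed 1512 [ 0.5286 -0.0157  0.0136] along 0.0379 0.2078 lat 0.46 0.5527 ((520.918701171875, -27.971038818359375), (92.6004638671875, 169.7428741455078), 11.539504051208496)
side knobtop 234 [ 0.5319 -0.0814  0.1011] along 0.1582 0.1977 lat 0.4877 0.5275 ((530.6395263671875, -80.87835693359375), (39.14605712890625, 39.027652740478516), 45.25526809692383)
tcp along,lat 0.0011345504345545987 0.5051259117965191
```

Emit:
move_arm([
  {"offset": [0, 0, -20], "rot": [0, 0, 0]},
  {"offset": [0, 0, -30], "rot": [0, 0, 0]},
  {"offset": [0, 0, -34], "rot": [0, 0, 0]},
  {"offset": [0, 0, -35], "rot": [0, 0, 0]},
  {"offset": [0, 0, -35], "rot": [0, 0, 0]},
  {"offset": [0, 0, -35], "rot": [0, 0, 0]},
])

```text
clock: 4.58
tcp_pos: [0.4973, 0.0909, 0.0207]
ee_rot: [2.011, 2.413, 0.001]
wrist_force: [-0.7, 0.4, 0.0]
finger_gap: 0.0195
grasp_force: 30.0
```

Emit:
move_arm([
  {"offset": [0, 0, -0.5], "rot": [0, 0, 0]},
  {"offset": [0, 0, -0.5], "rot": [0, 0, 0]},
  {"offset": [0, 0, -0.5], "rot": [0, 0, 0]},
])

```text
clock: 4.83
tcp_pos: [0.4973, 0.0907, 0.0203]
ee_rot: [2.011, 2.413, 0.001]
wrist_force: [0.4, 0.4, -2.1]
finger_gap: 0.02
grasp_force: 30.0
```

Emit:
move_arm([
  {"offset": [0, 0, -0.5], "rot": [0, 0, 0]},
  {"offset": [0, 0, -0.5], "rot": [0, 0, 0]},
  {"offset": [0, 0, -0.5], "rot": [0, 0, 0]},
])

```text
clock: 5.08
tcp_pos: [0.497, 0.0907, 0.0195]
ee_rot: [2.012, 2.413, 0.0]
wrist_force: [0.5, -0.1, -0.6]
finger_gap: 0.0199
grasp_force: 30.0
```

Emit:
move_arm([
  {"offset": [1.8, -9.8, 0], "rot": [0, 0, 0]},
  {"offset": [3.6, -19.7, 0], "rot": [0, 0, 0]},
  {"offset": [5.4, -29.5, 0], "rot": [0, 0, 0]},
  {"offset": [7.2, -39.4, 0], "rot": [0, 0, 0]},
  {"offset": [7.2, -39.4, 0], "rot": [0, 0, 0]},
])

```text
clock: 5.5
tcp_pos: [0.5051, 0.049, 0.0197]
ee_rot: [2.013, 2.41, -0.0]
wrist_force: [-0.2, -1.0, 2.3]
finger_gap: 0.0198
grasp_force: 30.0
```

```bash
python3 - <<'E'
from h import *
d=grab('scene'); e=grab('side'); 
a=cv2.resize(d['image'][190:260,205:305],None,fx=8,fy=8,interpolation=3)[:,:,::-1][:560]
b=cv2.resize(e['image'][200:260,205:305],None,fx=8,fy=8,interpolation=3)[:,:,::-1]
cv2.imwrite('pics/c1.png',cv2.resize(np.vstack([a,b]),(460,598)))
cv2.imwrite('pics/c1a.png',a)
E
```

```text
(no output)
```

View pics/c1.png

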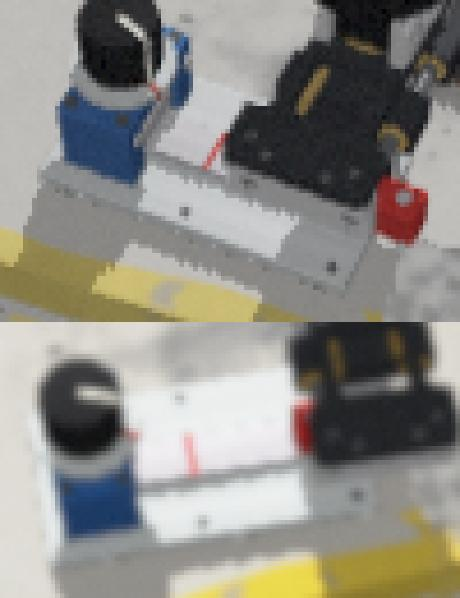

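The blade is in the opening and flat on the bed. The red line shows just clear of the bridge in both crops: scene about (216,150), side about (192,455). The white and red lines of the knob coincide.

```bash
cat > line.py <<'E'
from h import *
a=np.radians(10.4); D=np.array([np.sin(a),-np.cos(a)]);N=np.array([np.cos(a),np.sin(a)])
for n in ['scene','side']:
    d=grab(n); hsv=cv2.cvtColor(d['image'],cv2.COLOR_RGB2HSV).astype(int); H,S=hsv[...,0],hsv[...,1]
    m=((H<8)|(H>172))&(S>60); m[:200]=0; m[260:]=0; m[:,:225]=0; m[:,300:]=0
    c,l,st,ce=cv2.connectedComponentsWithStats(m.astype(np.uint8))
    P=cloud(d); b=(P[...,2]>.009)&(P[...,2]<.018)&(P[...,0]>.45); b[:180]=0;b[265:]=0;b[:,:200]=0;b[:,310:]=0
    c2,l2,s2,_=cv2.connectedComponentsWithStats(b.astype(np.uint8)); q=P[l2==1+s2[1:,4].argmax()][:,:2]
    A=q@D; L=q@N; orig=(A.min()+A.max())/2+.025
    print(n,'bed',A.min(),A.max(),L.min(),L.max())
    for i in range(1,c):
        if st[i,4]>=4:
            w=(l==i)*S; v,u=np.nonzero(w); ww=w[v,u]
            p=onplane(d,(u*ww).sum()/ww.sum(),(v*ww).sum()/ww.sum(),.020)
            print(st[i],'press x %.1f y %.1f'%((p[:2]@D-orig)*1e3,(p[:2]@N-(L.min()+L.max())/2)*1e3))
E
python3 line.py; python3 -c "
from h import *
o=arm.get_obs();print(o['tcp_pos'],o['wrist_force'],o['clock'])"
```

```text
scene bed 0.03540177189199936 0.20473619667670565 0.4593034965768116 0.5515826062691449
[237 208   3   4   6] press x 26.2 y -23.2
[250 219   5   8  12] press x -20.8 y -1.2
[287 228  12  16 132] press x -119.8 y -5.4
side bed 0.03577434615009045 0.20584753838656258 0.483709426070892 0.5528648829027984
[269 217   5  12  51] press x -81.6 y -15.5
[246 227   2   6   8] press x -21.2 y -8.5
[0.50454545 0.05090305 0.01970661] [ 0.94420372 -0.91266839  0.44034379] 5.7
```

Emit:
move_arm([
  {"offset": [1.8, -9.8, 0], "rot": [0, 0, 0]},
  {"offset": [3.6, -19.7, 0], "rot": [0, 0, 0]},
  {"offset": [5.2, -28.5, 0], "rot": [0, 0, 0]},
  {"offset": [5.2, -28.5, 0], "rot": [0, 0, 0]},
  {"offset": [5.2, -28.5, 0], "rot": [0, 0, 0]},
])

```text
clock: 6.12
tcp_pos: [0.5102, 0.0212, 0.0198]
ee_rot: [2.011, 2.411, -0.001]
wrist_force: [0.3, -2.7, 3.2]
finger_gap: 0.02
grasp_force: 30.0
```

```bash
python3 line.py; python3 - <<'E'
from h import *
d=grab('scene'); e=grab('side'); 
a=cv2.resize(d['image'][195:240,215:275],None,fx=10,fy=10,interpolation=3)[:,:,::-1]
b=cv2.resize(e['image'][205:250,205:265],None,fx=10,fy=10,interpolation=3)[:,:,::-1]
cv2.imwrite('pics/c2.png',cv2.resize(np.hstack([a,b]),(800,300)))
o=arm.get_obs();print(o['tcp_pos'],o['wrist_force'],o['clock'])
E
```

```text
scene bed 0.03540048794021632 0.20464642906292035 0.45929744587709964 0.5504959065411456
[237 208   3   4   6] press x 26.2 y -22.6
[238 218   4   5   8] press x 8.9 y 5.6
[275 223  12  16 136] press x -89.2 y -5.1
side bed 0.036156781632708315 0.20597675235241122 0.4842647021865689 0.5529362550318839
[257 219   4  11  30] press x -51.0 y -18.5
[234 230   2   4   6] press x 8.2 y -7.8
[0.5099418  0.022385   0.01979356] [ 0.37874999 -2.90459766  4.06946463] 6.3167
```

View pics/c2.png

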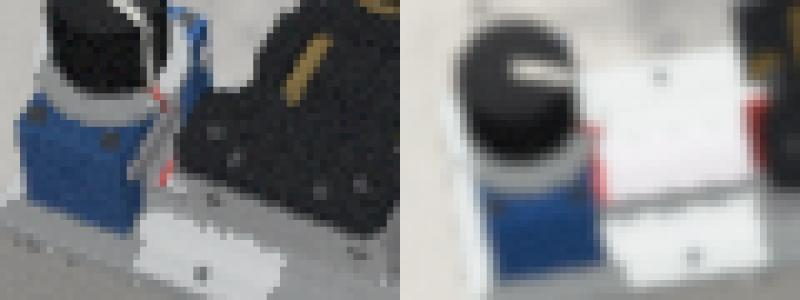

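Emit:
move_arm([
  {"offset": [0.4, -2, 0], "rot": [0, 0, 0]},
  {"offset": [0.4, -2, 0], "rot": [0, 0, 0]},
  {"offset": [0.4, -2, 0], "rot": [0, 0, 0]},
  {"offset": [0.4, -2, 0], "rot": [0, 0, 0]},
])

```text
clock: 6.65
tcp_pos: [0.5099, 0.0217, 0.0197]
ee_rot: [-2.011, -2.413, -0.002]
wrist_force: [-0.5, 0.9, 4.2]
finger_gap: 0.0198
grasp_force: 30.0
```

```bash
python3 line.py; python3 - <<'E'
from h import *
o=arm.get_obs();print(o['tcp_pos'],o['wrist_force'],o['clock'])
d=grab('side'); im=d['image']
# front bridge edge in the near side: blue->white transition per row; line column per row (redness centroid)
for r in range(222,250):
    x=im[r,222:250].astype(int); red=np.clip(x[:,0]-(x[:,1]+x[:,2])/2-15,0,None)
    bl=np.clip(x[:,2]-x[:,0],0,None)
    print(r,'red %.2f (%d)'%((red*np.arange(222,250)).sum()/max(red.sum(),1),red.sum()),'blue',222+np.nonzero(bl>30)[0].max() if (bl>30).any() else None)
f,M,p=cam(d)
E
```

```text
scene bed 0.03477155248943672 0.20573776178354927 0.45949309979081704 0.5512554734633657
[237 208   3   4   6] press x 26.0 y -23.2
[239 220   2   3   5] press x 7.9 y 7.0
[275 223  12  16 143] press x -90.0 y -5.9
side bed 0.036479934487698165 0.2059979174877922 0.48606083928298893 0.5528515556183264
[257 220   4  10  27] press x -51.2 y -19.8
[234 228   2   6   9] press x 7.7 y -10.7
[0.50985724 0.02176743 0.01968143] [0.23272196 0.18376967 4.81104444] 6.75
222 red 0.00 (0) blue None
223 red 233.07 (22) blue None
224 red 233.42 (70) blue None
225 red 233.69 (24) blue None
226 red 234.00 (3) blue None
227 red 233.71 (24) blue None
228 red 233.71 (56) blue None
229 red 234.04 (67) blue None
230 red 234.39 (72) blue None
231 red 234.46 (84) blue 232
232 red 234.46 (94) blue 232
233 red 234.58 (81) blue 232
234 red 234.74 (45) blue 232
235 red 235.00 (7) blue 233
236 red 0.00 (0) blue 233
237 red 0.00 (0) blue 233
238 red 0.00 (0) blue 234
239 red 0.00 (0) blue 234
240 red 0.00 (0) blue 234
241 red 0.00 (0) blue 234
242 red 0.00 (0) blue 234
243 red 0.00 (0) blue 234
244 red 0.00 (0) blue 234
245 red 0.00 (0) blue 229
246 red 0.00 (0) blue 225
247 red 0.00 (0) blue None
248 red 0.00 (0) blue None
249 red 0.00 (0) blue None
```

```bash
cat > edge.py <<'E'
from h import *
a=np.radians(10.4); D=np.array([np.sin(a),-np.cos(a)]);N=np.array([np.cos(a),np.sin(a)])
d=grab('side'); f,M,p=cam(d); latc=.505
def proj(q):
    c=(np.asarray(q)-p)@M; return d['cx']-f*c[...,0]/c[...,2], d['cy']+f*c[...,1]/c[...,2]
def pt(al,lat,z): return np.r_[al*D+lat*N,z]
hsv=d['image'].astype(float)
E=[]
for z in (.018,.03,.04,.05,.056):
    u,v=proj(pt(.1560,latc+.035,z)); r=int(round(v)); x=hsv[r]; 
    b=x[:,2]-x[:,0]; w=b[222:232]; hi=np.median(np.sort(b[215:232])[-8:]); lo=np.median(b[237:245]); th=(hi+lo)/2
    j=max(k for k in range(222,240) if b[k]>th); e=j+(b[j]-th)/(b[j]-b[j+1])   # sub-pixel blue edge
    pp=[onplane(d,np.array(e),np.array(v),z)]; print('z',z,'edge col %.2f'%e,'along',(pp[0][:2]@D).round(4)); E.append(pp[0][:2]@D)
L=[]
for r in range(227,235):
    x=hsv[r]; red=np.clip(x[:,0]-(x[:,1]+x[:,2])/2-15,0,None)[228:242]
    if red.sum()>20:
        c=(red*np.arange(228,242)).sum()/red.sum(); q=onplane(d,np.array(c),np.array(float(r)),.020); L.append(q[:2]@D); print(r,(q[:2]@D).round(4),((q[:2]@N-latc)*1e3).round(1))
print('line - front face mm',1e3*(np.median(L)-np.median(E)))
print(arm.get_obs()['tcp_pos'])
E
python3 edge.py
```

```text
z 0.018 edge col 234.57 along 0.158
z 0.03 edge col 234.26 along 0.1578
z 0.04 edge col 233.81 along 0.1581
z 0.05 edge col 233.59 along 0.1578
z 0.056 edge col 233.42 along 0.1578
227 0.1536 -7.3
228 0.1541 -4.6
229 0.1537 -1.8
230 0.1533 1.0
231 0.1535 3.6
232 0.1539 6.3
233 0.1541 9.0
234 0.154 11.7
line - front face mm -4.041295135005618
[0.50984458 0.02175839 0.01969035]
```

```bash
cat >> edge.py <<'E'
for z in (.018,.056): print(proj(pt(.158,latc+.035,z)))
for u in (233.4,234.4):
  for v in (231,241): 
    q=onplane(d,np.array(u),np.array(float(v)),.02); g=onplane(d,np.array(u),np.array(float(v)),.056);print(u,v,q[:2]@D,q[:2]@N-latc,g[:2]@D)
print((np.r_[p[:2]@D]))
E
python3 edge.py | tail -7; python3 -c "
from h import *
d=grab('side');print(d['image'][228:246:2,226:244].tolist())" | sed 's/\]\], /\n/g'
```

```text
(np.float64(234.60403196062606), np.float64(243.44185835558284))
(np.float64(233.3320148017852), np.float64(235.95518222539))
233.4 231 0.15596416850855857 0.003173056519397255 0.1559964747917486
233.4 241 0.15981694606995134 0.02920892777226647 0.15971307639323257
234.4 231 0.15364965869682717 0.003625256116323139 0.15376377105117203
234.4 241 0.15752954991453194 0.029655391633628625 0.15750652798004394
[0.1568782]
[[[75, 76, 77], [91, 93, 93], [108, 110, 110], [127, 130, 130], [139, 143, 142], [140, 144, 144], [139, 136, 137], [161, 125, 127], [206, 154, 157], [233, 214, 218], [239, 234, 236], [241, 239, 241], [241, 239, 242], [240, 239, 241], [240, 239, 241], [240, 238, 241], [240, 239, 241], [239, 238, 240
[[138, 141, 141], [143, 146, 147], [145, 148, 148], [143, 148, 148], [137, 142, 144], [119, 126, 134], [97, 103, 120], [117, 90, 109], [176, 115, 123], [224, 179, 181], [235, 222, 225], [237, 234, 236], [237, 235, 237], [236, 234, 237], [236, 234, 238], [236, 234, 237], [236, 233, 237], [235, 233, 236
[[135, 140, 142], [125, 130, 136], [113, 120, 130], [103, 112, 127], [91, 100
[... 1240 characters left out ...]
7, 218], [229, 233, 232], [234, 237, 236], [233, 236, 236], [234, 236, 236], [234, 237, 237], [234, 237, 236], [234, 237, 237
[[28, 59, 99], [29, 58, 100], [29, 58, 100], [28, 59, 100], [32, 60, 101], [28, 59, 99], [28, 58, 99], [30, 60, 100], [56, 75, 108], [116, 126, 139], [181, 187, 190], [223, 226, 226], [232, 235, 235], [234, 237, 237], [235, 238, 237], [234, 238, 237], [234, 237, 237], [234, 236, 236
[[36, 62, 102], [39, 64, 102], [42, 67, 104], [47, 71, 104], [56, 76, 109], [59, 77, 109], [63, 80, 107], [75, 88, 112], [88, 100, 119], [113, 122, 133], [148, 153, 157], [179, 183, 184], [200, 206, 205], [221, 225, 224], [229, 233, 232], [231, 234, 234], [230, 234, 233], [230, 234, 233]]]
```

Emit:
move_arm([
  {"offset": [0.2, -1, 0], "rot": [0, 0, 0]},
  {"offset": [0.4, -2, 0], "rot": [0, 0, 0]},
  {"offset": [0.4, -2, 0], "rot": [0, 0, 0]},
  {"offset": [0.4, -2, 0], "rot": [0, 0, 0]},
  {"offset": [0.4, -2, 0], "rot": [0, 0, 0]},
  {"offset": [0.4, -2, 0], "rot": [0, 0, 0]},
])

```text
clock: 7.45
tcp_pos: [0.51, 0.0204, 0.0197]
ee_rot: [-2.011, -2.412, -0.003]
wrist_force: [-1.4, 4.1, 5.7]
finger_gap: 0.0196
grasp_force: 30.0
```

```bash
python3 line.py; python3 edge.py|sed -n 6,15p; python3 - <<'E'
from h import *
d=grab('scene'); e=grab('side'); 
a=cv2.resize(d['image'][195:240,215:275],None,fx=10,fy=10,interpolation=3)[:,:,::-1]
b=cv2.resize(e['image'][215:250,220:260],None,fx=15,fy=15,interpolation=0)[:,:,::-1]
b=cv2.resize(b,(514,450),interpolation=0)
cv2.imwrite('pics/c3.png',cv2.resize(np.hstack([a,b]),(800,323)))
o=arm.get_obs();print(o['tcp_pos'],o['wrist_force'],o['clock'])
E
```

```text
scene bed 0.034825385985868644 0.20547834915097798 0.45926823890174445 0.5503913695327425
[237 208   3   4   6] press x 26.1 y -22.6
[238 220   2   3   4] press x 9.7 y 8.2
[275 222  11  17 133] press x -88.7 y -5.3
side bed 0.03596093634451704 0.20589031638010064 0.48491211185225197 0.553177286271347
[256 220   4  10  24] press x -49.5 y -20.0
229 0.1546 -2.0
232 0.155 6.1
233 0.1547 8.8
line - front face mm -3.294927564541472
[0.50996301 0.02032069 0.01967403]
(np.float64(234.60403196062606), np.float64(243.44185835558284))
(np.float64(233.3320148017852), np.float64(235.95518222539))
233.4 231 0.15596416850855857 0.003173056519397255 0.1559964747917486
233.4 241 0.15981694606995134 0.02920892777226647 0.15971307639323257
234.4 231 0.15364965869682717 0.003625256116323139 0.15376377105117203
[0.5099373  0.02033531 0.0196684 ] [-0.63142931  2.5877865   5.16579263] 7.7
```

View pics/c3.png

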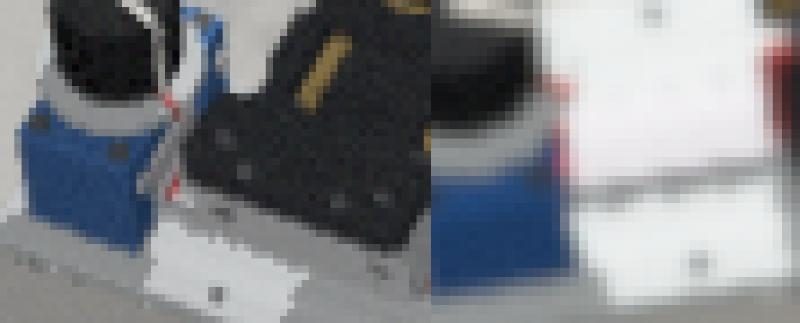

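The line now sits at the bridge's front plane: scene about (172,190) in the crop, and in the side view it is half hidden at the bridge edge. The three estimates of its distance from the front face agree within about 1 mm. Next I release and go to the knob.

Emit:
move_arm([
  {"offset": [0, 0, 0], "rot": [0, 0, 0]},
  {"offset": [0, 0, 0], "rot": [0, 0, 0]},
  {"offset": [0, 0, 0], "rot": [0, 0, 0]},
  {"offset": [0, 0, 0], "rot": [0, 0, 0]},
  {"offset": [0, 0, 0], "rot": [0, 0, 0]},
  {"offset": [0, 0, 20], "rot": [0, 0, 0]},
  {"offset": [0, 0, 50], "rot": [0, 0, 0]},
  {"offset": [0, 0, 85], "rot": [0, 0, 0]},
  {"offset": [0, 0, 120], "rot": [0, 0, 0]},
  {"offset": [0, 0, 140], "rot": [0, 0, 0]},
], hand=50)

```text
clock: 8.53
tcp_pos: [0.512, 0.0186, 0.1634]
ee_rot: [2.009, 2.41, 0.005]
wrist_force: [0.5, -0.6, 0.6]
finger_gap: 0.05
grasp_force: 0.0
```

```bash
python3 line.py; python3 edge.py|sed -n 6,15p; python3 - <<'E'
from h import *
o=arm.get_obs();print(o['tcp_pos'],o['joint_positions'].round(2),o['clock'])
for n in ['scene','side','wrist']:
    d=grab(n,'x_'+n); P=cloud(d).reshape(-1,3); k=(d['z_map'].ravel()>0)&(P[:,2]>.14)&(P[:,2]<.5)&(P[:,0]<.9)
    q=P[k]; r=np.hypot(q[:,0]-.5302,q[:,1]+.0808); c=np.arctan2(q[:,1]+.0808,q[:,0]-.5302)*57.3
    for lo in range(-180,180,30):
        m=(c>=lo)&(c<lo+30)
        if m.sum()>3: print(n,lo,np.round(r[m].min(),3),q[m][r[m].argmin()].round(3))
    P=cloud(d); k=(P[...,2]>.096)&(P[...,2]<.106)&(np.hypot(P[...,0]-.53,P[...,1]+.081)<.035)
    if k.sum()>10: q=P[k]; print('knob',n,cv2.minEnclosingCircle((q[:,:2]*1000).astype(np.float32)),np.median(q[:,2]))
E
```

```text
scene bed 0.03506665686561625 0.20593427190397925 0.4574848973554398 0.5516921709086916
[237 208   3   4   6] press x 25.7 y -22.3
[238 215   6   8  12] press x 9.0 y 0.3
[260 219  26  20 306] press x -72.3 y -3.5
side bed 0.03636797286691214 0.20601870099911299 0.4606396356422272 0.5532107284682122
[256 216  26  15 279] press x -74.8 y -2.8
229 0.1548 -2.0
232 0.1549 6.1
233 0.1547 8.8
line - front face mm -3.1610893370594697
[0.51164294 0.01856448 0.16129387]
(np.float64(234.60403196062606), np.float64(243.44185835558284))
(np.float64(233.3320148017852), np.float64(235.95518222539))
233.4 231 0.15596416850855857 0.003173056519397255 0.1559964747917486
233.4 241 0.15981694606995134 0.02920892777226647 0.15971307639323257
234.4 231 0.15364965869682717 0.003625256116323139 0.15376377105117203
[0.51164294 0.01856448 0.16129387] [-0.13  0.11  1.75 -0.    1.28 -0.31] 8.6833
scene -180 0.13 [ 0.417 -0.144  0.145]
scene -150 0.129 [ 0.42  -0.147  0.161]
scene -120 0.151 [ 0.516 -0.232  0.14 ]
scene -90 0.167 [ 0.536 -0.248  0.14 ]
scene -60 0.272 [ 0.667 -0.315  0.228]
scene -30 0.372 [ 0.
[... 389 characters left out ...]
0 0.151 [ 0.455 -0.211  0.213]
side -90 0.158 [ 0.534 -0.239  0.141]
side -60 0.273 [ 0.667 -0.317  0.432]
side -30 0.373 [ 0.853 -0.267  0.47 ]
side 30 0.094 [ 0.58  -0.001  0.299]
side 60 0.042 [ 0.545 -0.041  0.497]
side 90 0.065 [ 0.52  -0.017  0.354]
side 120 0.075 [ 0.489 -0.018  0.279]
side 150 0.105 [ 0.439 -0.028  0.297]
knob side ((530.3840942382812, -81.79313659667969), 20.647958755493164) 0.10080514061433088
wrist -180 0.139 [ 0.393 -0.101  0.175]
wrist 60 0.093 [0.538 0.012 0.251]
wrist 90 0.095 [0.486 0.003 0.252]
wrist 120 0.117 [0.471 0.02  0.212]
wrist 150 0.149 [ 0.381 -0.08   0.176]
knob wrist ((528.5756225585938, -81.05508422851562), 20.589136123657227) 0.1017533659297743
```

View pics/x_wrist.png

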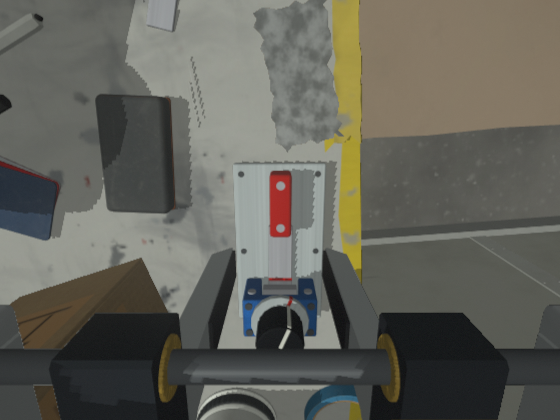

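The wrist view shows the gauge lying straight on the bed: handle at (280,204), its line at (280,278) right before the bridge, whose top front edge is at about row 280. Knob white line and collar red line meet at (291,302). I'll check the line's depth in this view.

```bash
cat > wl.py <<'E'
from h import *
d=grab('wrist'); im=d['image'].astype(int); hsv=cv2.cvtColor(d['image'],cv2.COLOR_RGB2HSV).astype(int); P=cloud(d)
m=((hsv[...,0]<8)|(hsv[...,0]>172))&(hsv[...,1]>70)
c,l,st,ce=cv2.connectedComponentsWithStats(m.astype(np.uint8))
b=(P[...,2]>.010)&(P[...,2]<.018); b[:140]=0; b[:,:225]=0;b[:,335:]=0
c2,l2,s2,_=cv2.connectedComponentsWithStats(b.astype(np.uint8)); q=P[l2==1+s2[1:,4].argmax()][:,:2]
ang=cv2.minAreaRect((q[q[:,1]>-.02]*1000).astype(np.float32)); print('bed part',ang)
a=np.radians(10.4); D=np.array([np.sin(a),-np.cos(a)]);N=np.array([np.cos(a),np.sin(a)])
A=q@D;L=q@N; lc=(L.min()+L.max())/2; f0=np.percentile(A,0.3); print('bed front',A.min(),f0,'lat',L.min(),L.max())
for i in range(1,c):
    if st[i,4]>=8 and 230<ce[i][0]<320 and 150<ce[i][1]<320:
        z=.040 if st[i,4]>400 else .020; p=onplane(d,ce[i][0],ce[i][1],z)
        print(st[i],'x from bed front %.1f lat %.1f'%((p[:2]@D-A.min())*1e3-110,(p[:2]@N-lc)*1e3))
        if st[i,4]>400:
            k=(l==i)&(P[...,2]>.037); print('handle rect',cv2.minAreaRect((P[k][:,:2]*1000).astype(np.float32)), 'x range',((P[k][:,:2]@D).min()-A.min())*1e3-110,((P[k][:,:2]@D).max()-A.min())*1e3-110)
B=(P[...,2]>.056)&(P[...,2]<.064)&(hsv[...,0]>100)&(hsv[...,0]<125)&(hsv[...,1]>120)
B[:,:240]=0;B[:,325:]=0;B[:270]=0
q=P[B][:,:2]; print('bridge top front x',((q@D).min()-A.min())*1e3-110, (np.percentile(q@D,2)-A.min())*1e3-110)
E
python3 wl.py
```

```text
bed part ((510.95391845703125, 13.776512145996094), (90.19740295410156, 83.32340240478516), 10.442893028259277)
bed front 0.036996421806305566 0.03714199238120772 lat 0.45994436794507204 0.5502380387804995
[ 270  171   23   67 1300] x from bed front -78.0 lat 1.0
handle rect ((506.1136779785156, 46.033103942871094), (19.819217681884766, 111.5859603881836), 9.909698486328125) x range -156.71400618484256 -45.08292278229399
[269 279  24   3  69] x from bed front 9.5 lat 0.8
[288 297   6  10  36] x from bed front 34.9 lat 11.2
bridge top front x 9.13685053059244 9.759925741866297
```

Emit:
move_arm([
  {"offset": [5, -30, 0], "rot": [0, 0, 0]},
  {"offset": [11, -65, 0], "rot": [0, 0, 0]},
  {"offset": [17.5, -100, 0], "rot": [0, 0, 0]},
  {"offset": [17.5, -100, 0], "rot": [0, 0, 0]},
  {"offset": [17.5, -100, 0], "rot": [0, 0, 0]},
  {"offset": [17.5, -100, 0], "rot": [0, 0, 0]},
], hand=70)

```text
clock: 9.38
tcp_pos: [0.5264, -0.0806, 0.1577]
ee_rot: [-2.01, -2.41, 0.001]
wrist_force: [0.9, 0.1, -0.1]
finger_gap: 0.0701
grasp_force: 0.0
```

Emit:
move_arm([
  {"offset": [2.5, -1, -25], "rot": [0, 0, 0]},
  {"offset": [2.5, -1, -50], "rot": [0, 0, 0]},
  {"offset": [2.5, -1, -70], "rot": [0, 0, 0]},
  {"offset": [2.5, -1, -81], "rot": [0, 0, 0]},
  {"offset": [2.5, -1, -81], "rot": [0, 0, 0]},
  {"offset": [2.5, -1, -81], "rot": [0, 0, 0]},
  {"offset": [2.5, -1, -81], "rot": [0, 0, 0]},
])

```text
clock: 9.97
tcp_pos: [0.5311, -0.0819, 0.0796]
ee_rot: [2.009, 2.413, 0.001]
wrist_force: [-0.3, 0.4, 0.1]
finger_gap: 0.0701
grasp_force: 0.0
```

Emit:
move_arm([
  {"offset": [0, 0, 0], "rot": [0, 0, 0]},
  {"offset": [0, 0, 0], "rot": [0, 0, 0]},
  {"offset": [0, 0, 0], "rot": [0, 0, 0]},
  {"offset": [0, 0, 0], "rot": [0, 0, 0]},
  {"offset": [0, 0, 0], "rot": [0, 0, 0]},
  {"offset": [0, 0, 0], "rot": [0, 0, 0]},
], hand=0)

```text
clock: 10.47
tcp_pos: [0.5284, -0.0827, 0.0788]
ee_rot: [-2.009, -2.412, 0.005]
wrist_force: [-5.0, -1.5, 5.4]
finger_gap: 0.0396
grasp_force: 30.0
```

Emit:
move_arm([
  {"offset": [0, 0, 0], "rot": [0, 0, -3]},
  {"offset": [0, 0, 0], "rot": [0, 0, -6]},
  {"offset": [0, 0, 0], "rot": [0, 0, -9]},
  {"offset": [0, 0, 0], "rot": [0, 0, -12]},
  {"offset": [0, 0, 0], "rot": [0, 0, -15]},
  {"offset": [0, 0, 0], "rot": [0, 0, -18]},
  {"offset": [0, 0, 0], "rot": [0, 0, -21]},
  {"offset": [0, 0, 0], "rot": [0, 0, -24]},
  {"offset": [0, 0, 0], "rot": [0, 0, -27]},
  {"offset": [0, 0, 0], "rot": [0, 0, -27]},
])

```text
clock: 11.3
tcp_pos: [0.5282, -0.0826, 0.0788]
ee_rot: [-2.519, -1.874, 0.006]
wrist_force: [-5.5, -1.6, 7.0]
finger_gap: 0.0396
grasp_force: 30.0
```

```bash
cat > k.py <<'E'
from h import *
import sys
d=grab('scene'); e=grab('side'); o=arm.get_obs(); print(o['clock'],o['torque'].round(3),o['wrist_force'].round(1),o['tcp_pos'],o['joint_positions'].round(2))
R_=o['ee_rot']; y=R.from_rotvec(R_).as_matrix()[:,1]; print('closing yaw',np.degrees(np.arctan2(y[1],y[0])))
for n,g in (('scene',d),('side',e)):
    im=g['image'].astype(int); P=cloud(g); red=im[...,0]-(im[...,1]+im[...,2])/2
    k=(np.hypot(P[...,0]-.5295,P[...,1]+.0815)<.034)&(P[...,2]>.052)&(P[...,2]<.072)&(red>35)
    v,u=np.nonzero(k)
    if len(u): 
        w=red[v,u]; p=onplane(g,np.array((u*w).sum()/w.sum()),np.array((v*w).sum()/w.sum()),.067); print(n,'collar line az',np.degrees(np.arctan2(p[1]+.0815,p[0]-.5295)).round(1),len(u))
if len(sys.argv)>1:
    a=cv2.resize(d['image'][180:240,205:275],None,fx=6,fy=6,interpolation=3)[:,:,::-1]
    b=cv2.resize(e['image'][200:250,205:265],None,fx=6,fy=7.2,interpolation=3)[:,:,::-1]
    cv2.imwrite(f'pics/{sys.argv[1]}.png',np.hstack([a,b]))
E
python3 k.py
```

```text
11.4 [-0.296  1.147 -0.024] [-5.4 -0.3  6.2] [ 0.52824129 -0.0826419   0.07880982] [-0.32  0.27  1.75 -0.    1.13 -0.02]
closing yaw -16.62999680788623
scene collar line az 54.6 5
side collar line az 51.1 2
```

Emit:
move_arm([
  {"offset": [0, 0, 0], "rot": [0, 0, -3]},
  {"offset": [0, 0, 0], "rot": [0, 0, -6]},
  {"offset": [0, 0, 0], "rot": [0, 0, -9]},
  {"offset": [0, 0, 0], "rot": [0, 0, -9]},
])

```text
clock: 11.73
tcp_pos: [0.5281, -0.0826, 0.0788]
ee_rot: [-2.658, -1.67, 0.007]
wrist_force: [-5.1, -0.6, 6.0]
finger_gap: 0.0397
grasp_force: 30.0
```

```bash
python3 k.py
```

```text
11.8333 [-0.276  1.171  0.023] [-6.5 -0.7  6.9] [ 0.52815926 -0.08259136  0.07877691] [-0.32  0.27  1.75 -0.    1.13  0.13]
closing yaw -25.61940000364482
scene collar line az 44.9 4
side collar line az 42.3 1
```

Emit:
move_arm([
  {"offset": [0, 0, 0], "rot": [0, 0, -3]},
  {"offset": [0, 0, 0], "rot": [0, 0, -6]},
  {"offset": [0, 0, 0], "rot": [0, 0, -9]},
  {"offset": [0, 0, 0], "rot": [0, 0, -9]},
])

```text
clock: 12.17
tcp_pos: [0.5281, -0.0825, 0.0788]
ee_rot: [-2.781, -1.457, 0.007]
wrist_force: [-5.9, -0.7, 6.3]
finger_gap: 0.0394
grasp_force: 30.0
```

```bash
python3 k.py
```

```text
12.2667 [-0.308  1.283  0.06 ] [-5.8 -1.   5.8] [ 0.52812332 -0.08255545  0.07877971] [-0.32  0.27  1.75 -0.    1.13  0.29]
closing yaw -34.610002769430984
scene collar line az 45.3 5
```

Emit:
move_arm([
  {"offset": [0, 0, 0], "rot": [0, 0, -3]},
  {"offset": [0, 0, 0], "rot": [0, 0, -6]},
  {"offset": [0, 0, 0], "rot": [0, 0, -6]},
])

```text
clock: 12.52
tcp_pos: [0.5281, -0.0825, 0.0788]
ee_rot: [-2.854, -1.309, 0.007]
wrist_force: [-6.8, -1.0, 6.1]
finger_gap: 0.0395
grasp_force: 30.0
```

```bash
python3 k.py c4
```

```text
12.6167 [-0.245  1.307 -0.028] [-6.4 -0.   6.3] [ 0.52807584 -0.08254648  0.07877384] [-0.32  0.27  1.75 -0.    1.13  0.39]
closing yaw -40.61566353751983
scene collar line az 45.3 5
```

View pics/c4.png

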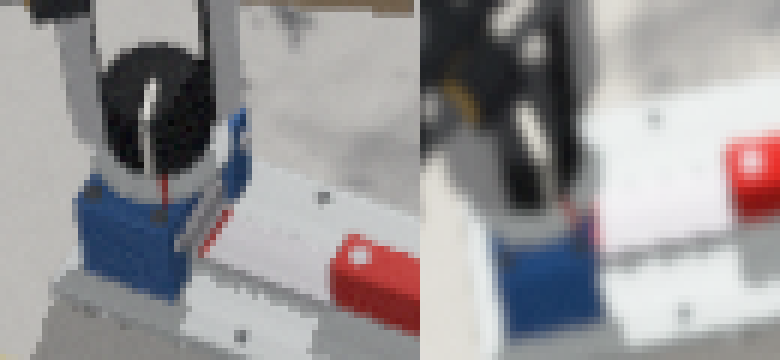

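The scene crop shows the white line reaching the knob's base at about (150,172) and the collar's red line at about (165,190), so they have parted. I'll put a number on the slip.

```bash
cat > s.py <<'E'
from h import *
g=grab('scene'); C=np.array([.5288,-.0815])
def az(im,tag):
    im=im.astype(int); v,u=np.mgrid[0:420,0:560]
    Q=onplane(g,u,v,.100); r=np.hypot(*(Q[...,:2]-C).transpose(2,0,1))
    k=(r<.018)&(im.sum(2)>300); w=im.sum(2)[k]
    x=Q[k][:,:2]-C; m=np.average(x,axis=0,weights=w); U,_,V=np.linalg.svd((x-m)*w[:,None]); t=V[0]
    Q2=onplane(g,u,v,.067); red=im[...,0]-(im[...,1]+im[...,2])/2; x2=Q2[...,:2]-C; r2=np.hypot(x2[...,0],x2[...,1])
    k2=(r2<.033)&(r2>.019)&(red>30)&(u<245)&(v<222); 
    if t@(np.average(x2[k2],axis=0,weights=red[k2]))<0: t=-t
    c=np.average(x2[k2],axis=0,weights=red[k2])
    print(tag,k.sum(),k2.sum(),'white az',np.degrees(np.arctan2(t[1],t[0])).round(1),'white mean az',np.degrees(np.arctan2(m[1],m[0])).round(1),'collar az',np.degrees(np.arctan2(c[1],c[0])).round(1))
az(cv2.imread('pics/x_scene.png')[:,:,::-1],'start'); az(g['image'],'now')
E
python3 s.py
```

```text
start 17 5 white az 77.3 white mean az 92.2 collar az 80.8
now 14 4 white az 29.1 white mean az 28.2 collar az 43.9
```

Emit:
move_arm([
  {"offset": [0, 0, 0], "rot": [0, 0, 0]},
  {"offset": [0, 0, 0], "rot": [0, 0, 0]},
  {"offset": [0, 0, 0], "rot": [0, 0, 0]},
  {"offset": [0, 0, 0], "rot": [0, 0, 0]},
  {"offset": [0, 0, 0], "rot": [0, 0, 0]},
  {"offset": [0, 0, 0], "rot": [0, 0, 0]},
  {"offset": [0, 0, 15], "rot": [0, 0, 0]},
  {"offset": [0, 0, 45], "rot": [0, 0, 0]},
  {"offset": [0, 0, 80], "rot": [0, 0, 0]},
  {"offset": [0, 0, 120], "rot": [0, 0, 0]},
], hand=75)

```text
clock: 13.5
tcp_pos: [0.5286, -0.0816, 0.1979]
ee_rot: [-2.852, -1.311, 0.005]
wrist_force: [0.6, -0.1, 1.0]
finger_gap: 0.0748
grasp_force: 0.0
```

Emit:
move_arm([
  {"offset": [-5, 30, 20], "rot": [0, 0, 0]},
  {"offset": [-10, 60, 40], "rot": [0, 0, 0]},
  {"offset": [-15, 90, 50], "rot": [0, 0, 0]},
  {"offset": [-20, 120, 50], "rot": [0, 0, 0]},
  {"offset": [-20, 120, 50], "rot": [0, 0, 0]},
  {"offset": [-20, 120, 50], "rot": [0, 0, 0]},
])

```text
clock: 14.0
tcp_pos: [0.5099, 0.039, 0.2487]
ee_rot: [2.852, 1.316, 0.001]
wrist_force: [0.3, -0.2, 1.0]
finger_gap: 0.0745
grasp_force: 0.0
```

```bash
python3 line.py; python3 s.py; python3 k.py c5
```

```text
scene bed 0.03530410426637562 0.2054368479351877 0.45850555131844767 0.5510190396013906
[232 209   2   5   6] press x 36.8 y -11.7
[238 215   6   8  12] press x 9.2 y 0.1
[260 219  26  20 306] press x -72.2 y -3.7
side bed 0.03609223360714122 0.20589433224960932 0.4594128799648659 0.5532565880110385
[256 216  26  15 278] press x -74.6 y -2.3
start 17 5 white az 77.3 white mean az 92.2 collar az 80.8
now 13 5 white az 30.0 white mean az 31.6 collar az 44.6
14.25 [-0.139  0.133  0.049] [-0.2  0.3  0.4] [0.5101215  0.03672627 0.24785323] [-0.1   0.04  1.64 -0.    1.46  0.61]
closing yaw -40.72958202493523
scene collar line az 46.0 6
side collar line az 42.3 2
```

View pics/c5.png

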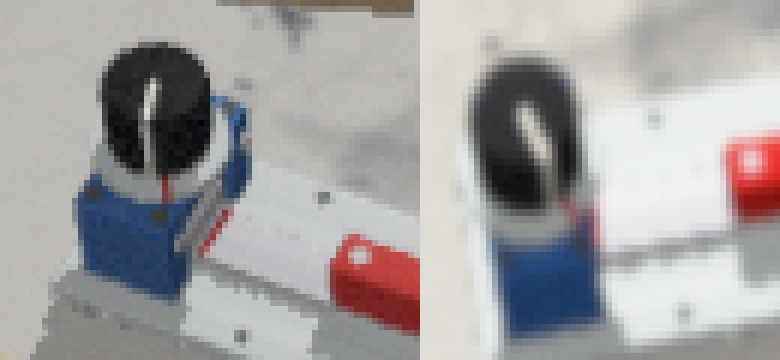

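The knob's white line (150,172) has parted from the collar's red line (165,190). The gauge hasn't moved: its line is still at the bridge's front face. Handing in.

```bash
python3 -c "
from station import arm
print(arm.hand_in())"
```

```text
the job is handed in; nothing more can be done
None
```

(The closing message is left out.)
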